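Stir the drying deburring beads

TASK

The washed deburring beads are drying in the steel pan. Take the spoon from its hanger and stir the beads round and round with it, through the middle too, until all seven have been carried at least a bead's width (24 mm) away from where they lay, keeping your fingers off the beads; then hang the spoon back upright in the hanger's fork. All the beads must end in the pan, and the other things on the bench are to be left alone.

Things in the scene. Friction and masses are not known exactly. Their poses are not given: they have to be found in the camera images.
- pan_floor (a point): Open round steel pan, fixed to the bench: flat inner floor, slightly flaring wall 4 mm thick. Outer radius 74 mm at the foot and 85 mm at the rim; inner radius 70 mm at the floor and 80 mm above 12 mm height; rim 65 mm above the bench. This point is the centre of the inner floor, 6 mm above the bench.
- hanger_seat (a point): Spoon hanger, fixed: dark base plate, aluminium post, green two-pronged fork on top. This point: middle of the fork's slot, level with the fork's upper face (165 mm above the bench), where the spoon's collar rests. Slot 20 mm wide (local y), open to local -x, closed end 14 mm to local +x. The post (radius 8 mm) stands 65 mm to local +x and does not rise above the fork. Local z is up.
- hanger_lip (a point): Middle between the two prong ends, 30 mm to local -x of the seat point, 6 mm above the fork's upper face. Each prong is 10 mm wide, 8 mm thick; its last 4 mm form a lip standing 6 mm above the fork's upper face, so the collar must be lifted over the lips.
- spoon_grip (a point): Stirring spoon, loose, about 140 g, 206 mm long. This point is the centre of its orange square handle (22 x 22 mm, 60 mm tall, faces square to local x and y; the handle spans 30 mm above and below). Local z runs from the blade up through the handle. At the start it hangs upright in the fork, turned nearly like the hanger.
- spoon: The same spoon at its collar: origin at the centre of the underside of the round dark collar (radius 18 mm, 6 mm thick), 36 mm below the handle's centre; rests on the fork's upper face when hung. Below it a steel rod (radius 5 mm) leads down to the blade.
- spoon_tip (a point): Lowest point of the spoon's round flat steel blade (32 mm diameter, 7 mm thick along local x), on the spoon's axis, 140 mm below the underside of the collar.
- bead0_center (a point): Centre of a loose blue cylindrical ceramic bead (24 mm diameter, 18 mm tall, 19 g) standing on end in the pan at the start. One of seven.
- bead1_center (a point): Centre of a loose white cylindrical ceramic bead (24 mm diameter, 18 mm tall, 19 g) standing on end in the pan at the start. One of seven.
- bead2_center (a point): Centre of a loose blue cylindrical ceramic bead (24 mm diameter, 18 mm tall, 19 g) standing on end in the pan at the start. One of seven.
- bead3_center (a point): Centre of a loose white cylindrical ceramic bead (24 mm diameter, 18 mm tall, 19 g) standing on end in the pan at the start. One of seven.
- bead4_center (a point): Centre of a loose blue cylindrical ceramic bead (24 mm diameter, 18 mm tall, 19 g) standing on end in the pan at the start. One of seven.
- bead5_center (a point): Centre of a loose white cylindrical ceramic bead (24 mm diameter, 18 mm tall, 19 g) standing on end in the pan at the start. One of seven.
- bead6_center (a point): Centre of a loose blue cylindrical ceramic bead (24 mm diameter, 18 mm tall, 19 g) standing on end in the pan at the start. One of seven.
- wrench: Bystander: steel wrench 190 mm long lying on the bench; origin under its middle.
- bearing: Bystander: steel ring bearing, 62 mm outside diameter, 18 mm tall; origin at the centre of its underside.
- jar: Bystander: amber jar with a red cap, 76 mm diameter, 100 mm tall; origin at the centre of its underside.
- driver: Bystander: screwdriver 210 mm long lying on the bench; origin under its middle.
- can: Bystander: blue can, 66 mm diameter, 130 mm tall; origin at the centre of its underside.

How it is judged:
By the outcome, as a careful person would: the job done as asked, in the order asked, and still so for the second after the job is handed in, with the robot touching nothing.
It also fails if it takes over 72 s, if anything falls off the work surface, if the arm or the gripper's body presses on something with over 40 N, if the wrist force passes 120 N, or if a joint passes its speed limit or range.

ROBOT

A 7-joint arm with a two-finger parallel gripper is mounted at the origin on the work surface. World frame = base frame: x ahead of the robot, y to its left, z up, the work surface at z = 0. Lengths are in m, angles in rad, forces in N, time in s.
With the tool pointing down it reaches from about 0.425 to 0.975 m from the base axis. Payload 16.7 kg.
Tool frame: the origin (TCP) lies at the very end of the fingers, on their centre line; the grasp point (between the pads) lies 19 mm behind it; x points along the fingers, y is the direction in which the jaws open and shut, and the axes are right-handed (so a half turn about x gives the same grasp; the last joint's range is limited). The gripper opens to 85 mm and grips with 20 to 120 N. Pads are 22 mm wide; open, the fingers measure 114 mm over their backs; the gripper's body (76 mm by 85 mm) begins 54 mm behind the grasp point. The pads swing forward as they close: fully open they stand 13 mm farther back than shut.
Start: joints at [0.992, 0.426, 0.074, 1.606, -0.034, 1.111, -0.067], TCP at [0.281, -0.614, 0.231] pointing down, gripper open.
Joint ranges: [-2.85, 2.85], [-0.5, 2.14], [-1.23, 1.37], [0.21, 2.46], [-1.02, 4.16], [0.16, 2.05], [-2.73, 2.73]. Speed limits (rad/s): [1.89, 1.89, 2.39, 2.39, 3.01, 3.01, 3.01].

INTERFACE

Orientations are given as a unit quaternion [x, y, z, w].
In Python, from plant import robot gives the robot as it stands.
- The arm moves only by the shell command python3 -m crank 'ROWS' [OPENING] [FORCE]. ROWS is JSON, a list of rows, each an object with "translation": the shift along the world's x, y, z in m, a list of three; "twist": the turn about the world's z in rad. In form: [{"translation": [dx, dy, dz], "twist": twist}, ...]. A call has exactly 10 rows; each row shifts and turns the commanded pose from where the row before left it; what a row does not reach is not made up. A row lasts 1/10 s, in which the tool goes at most 50 mm and 8.59 degrees, less where a joint would pass 70% of its speed; a pose out of reach is approached as far as the arm can. A call is refused whole if a number of a shift passes 0.05 or a number of a turn 0.15, either way. A call with a gripper value outside its range is refused whole. OPENING is the gripper command: -1 is fully open, 1 is shut, values between are in proportion, set as the call begins (- or left out, the last holds). The fingers move at their own pace and stop on an object; FORCE is the grip in N (left out, the last holds). Time passes only in rows, so rows that do not move let the fingers close, or fill a call up. It gives the time, the measured TCP pose, the force and the opening at its end, in the units of the state.
- robot.get_state(): the state, without advancing time (a new reading comes with each control period).
- robot.snapshot(name): name is "scene" or "top"; returns a dict with "pixels" (480x640x3 uint8, blue, green, red), "fx", "fy", "cx", "cy" (pixels), "D" ([k1, k2, p1, p2, k3] as OpenCV has them; the pictures are not rectified), "T" (4x4, takes a point from camera to world coordinates). Camera axes: x right, y up, looking along -z (the intrinsics and any distortion apply to the point x, -y, -z); pixel columns grow to the right and rows downward; lengths in m; the calibration is good to about 2 mm. A picture is of the moment at which its call begins. There is no depth.
- robot.hand_in(): hands the job in, once; it reports no verdict.
The state is a dict: "time": time; "joints": joint angles; "qd": joint speeds; "joint_efforts": joint torques, N m; "eef_pos": TCP position; "orientation": TCP orientation; "force": force on the tool from outside, world axes, zero at the start; "ft_torque": the same for the moment, N m; "grip_width": finger opening in m.
Only numpy, scipy, OpenCV 4.12 (cv2) and the standard library are available. Lean on these libraries where they do the work, as an engineer would, in place of code of your own. Each camera call takes 0.05 s, during which the arm holds its last target.

## Working session

There is one attempt and no reset: what is moved stays moved. The work goes in short steps, Python scripts to look and compute and a shell command to move; the robot and the scene stay as the last step left them, time stands still between calls to the robot, and variables do not carry over. Pictures are saved under pics/ and viewed, and the job is handed in when it is done.

```bash
mkdir -p pics; ls; python3 - <<'E'
from plant import robot
import cv2,numpy as np
print(robot.get_state())
for n in("scene","top"):
    s=robot.snapshot(n); cv2.imwrite(f"pics/{n}0.png",s["pixels"])
    print(n,s["fx"],s["fy"],s["cx"],s["cy"],s["D"],np.round(s["T"],4).tolist())
E
```

```text
pics
{'time': 0.0, 'joints': array([ 0.9914831 ,  0.42672304,  0.07386269,  1.60663686, -0.03410535,
        1.11082128, -0.06709571]), 'qd': array([-0.00126043, -0.00172037,  0.00085933, -0.00135691,  0.00134201,
        0.00055642, -0.00076895]), 'joint_efforts': array([-1.01964728e-03, -9.49820852e+01,  3.76092196e+00, -4.63515794e+01,
        1.93755794e-02,  1.01541178e-02, -5.82052166e-05]), 'eef_pos': array([ 0.28105986, -0.61322809,  0.23060377]), 'orientation': array([-0.69071   , -0.15123091,  0.69097737, -0.15033021]), 'force': array([-0.46957575,  0.60507949,  0.45812431]), 'ft_torque': array([ 0.01050902,  0.02006442, -0.00035954]), 'grip_width': 0.08536979467282911}
scene 546.3049317962844 546.3049317962844 315.8901071320384 244.19884391372653 [-0.03471227  0.          0.          0.          0.        ] [[0.7487, -0.4076, 0.5229, 1.2121], [0.6626, 0.4361, -0.6089, -0.8092], [0.0201, 0.8023, 0.5966, 0.9406], [0.0, 0.0, 0.0, 1.0]]
top 532.8383188607663 532.8383188607663 323.51975358950176 234.10158566259858 [-0.01888171  0.          0.          0.          0.        ] [[-0.1126, 0.968, -0.2244, 0.2427], [-0.9936, -0.1099, 0.0245, 0.0198], [-0.0009, 0.2257, 0.9742, 1.4434], [0.0, 0.0, 0.0, 1.0]]
```

View pics/scene0.png

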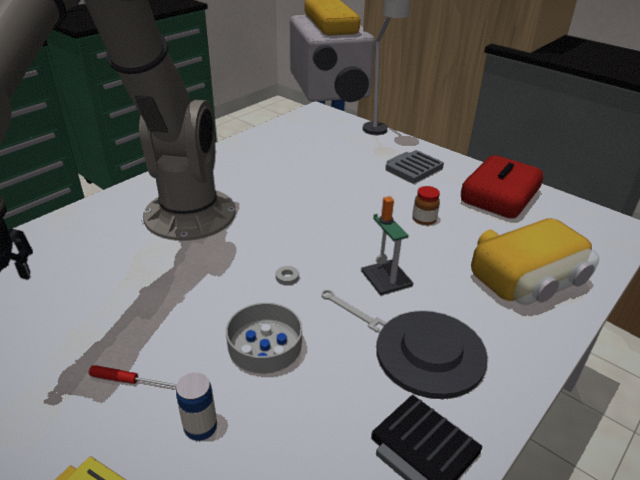

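View pics/top0.png

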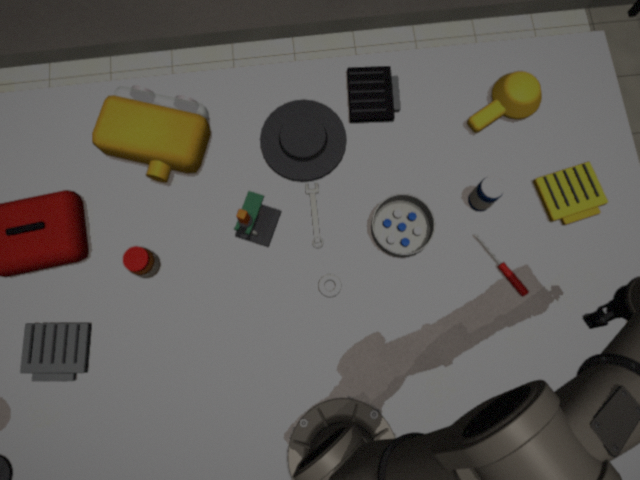

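The scene view shows the pan at about (263,337), the spoon and hanger at (390,235), and the jar, wrench, bearing, driver and can around them. The top view shows the pan at (400,226) and the green fork at (255,210).

```bash
cat > h.py <<'E'
import cv2,numpy as np
from plant import robot
def cam(s):
    K=np.array([[s["fx"],0,s["cx"]],[0,s["fy"],s["cy"]],[0,0,1.]]);T=np.array(s["T"]);return K,np.array(s["D"],float),T
def ray(s,uv):
    K,D,T=cam(s);p=cv2.undistortPoints(np.array(uv,float).reshape(-1,1,2),K,D).reshape(-1,2)
    d=np.c_[p[:,0],-p[:,1],-np.ones(len(p))]@T[:3,:3].T
    return T[:3,3],d/np.linalg.norm(d,axis=1)[:,None]
def onz(s,uv,z):
    o,d=ray(s,uv);return o+d*((z-o[2])/d[:,2])[:,None]
def proj(s,P):
    K,D,T=cam(s);c=(np.array(P,float).reshape(-1,3)-T[:3,3])@T[:3,:3]
    c=c*[1,-1,-1];return cv2.projectPoints(c,np.zeros(3),np.zeros(3),K,D)[0].reshape(-1,2)
def tri(a,ua,b,ub):
    o1,d1=ray(a,ua);o2,d2=ray(b,ub);d1,d2=d1[0],d2[0]
    A=np.c_[d1,-d2];t=np.linalg.lstsq(A,o2-o1,rcond=None)[0]
    p,q=o1+t[0]*d1,o2+t[1]*d2;return (p+q)/2,np.linalg.norm(p-q)
def blobs(m,amin=5):
    n,l,st,c=cv2.connectedComponentsWithStats(m.astype(np.uint8))
    return [(c[i],st[i]) for i in range(1,n) if st[i,4]>=amin]
def crop(s,x0,y0,x1,y1,k,name):
    cv2.imwrite(name,cv2.resize(s["pixels"][y0:y1,x0:x1],None,fx=k,fy=k,interpolation=cv2.INTER_CUBIC))
E
python3 - <<'E'
from h import *
t=robot.snapshot("top");s=robot.snapshot("scene")
np.save("t0.npy",t,allow_pickle=True);np.save("s0.npy",s,allow_pickle=True)
crop(t,225,180,285,250,8,"pics/hang_t.png");crop(t,365,190,435,262,8,"pics/pan_t.png")
crop(s,355,180,425,300,5,"pics/hang_s.png");crop(s,215,295,310,375,7,"pics/pan_s.png")
a=cv2.imread("pics/hang_t.png");b=cv2.imread("pics/pan_t.png")
E
```

```text
(no output)
```

View pics/hang_t.png

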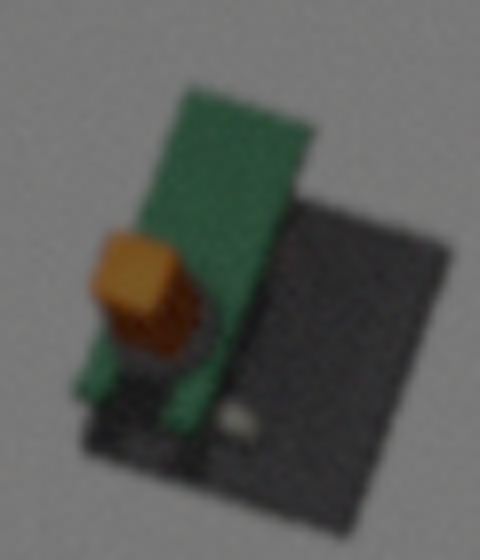

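View pics/hang_s.png

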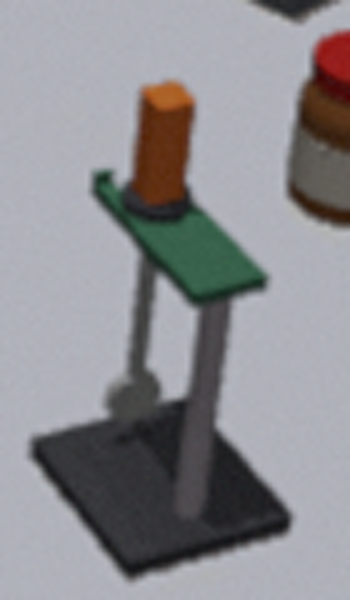

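View pics/pan_t.png

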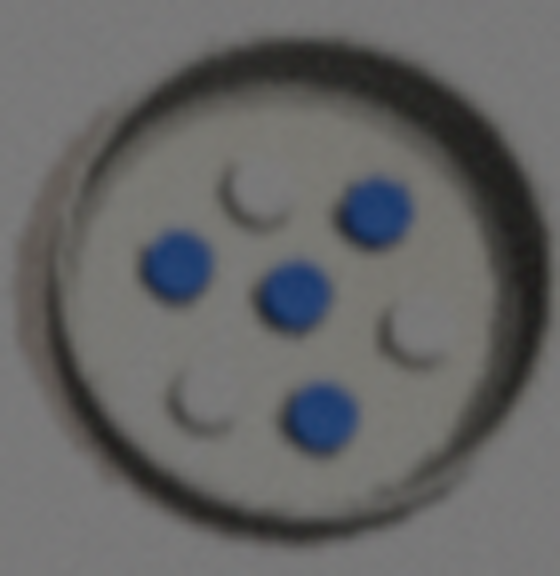

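View pics/pan_s.png

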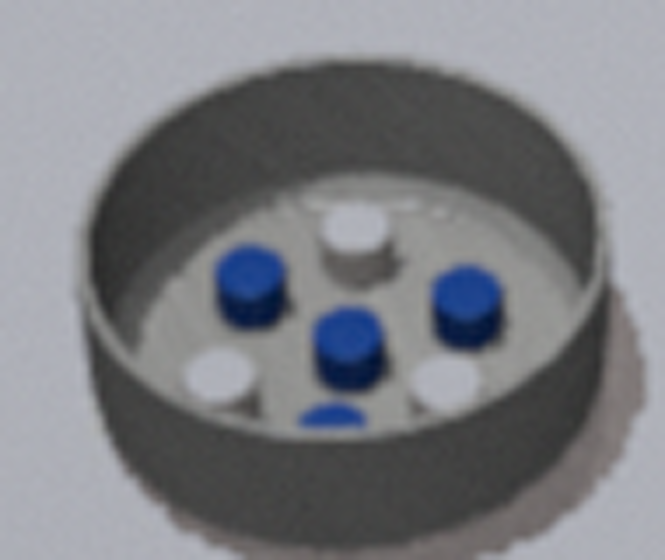

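The crops resolve the fork, with its slot opening toward the robot, the handle's top face, and the 7 beads: 4 blue and 3 white, one of the blue ones in the middle. Next I measure them.

```bash
python3 - <<'E'
from h import *
t=np.load("t0.npy",allow_pickle=True).item();s=np.load("s0.npy",allow_pickle=True).item()
np.set_printoptions(precision=4,suppress=True)
# fork corners
c=lambda u,v:[225+u/8-.5+.06,180+v/8-.44]
P=onz(t,[c(190,88),c(318,130)],.165);Q=onz(t,[c(78,398),c(185,432)],.171)
print("fork end",P,"prong ends",Q)
print("slot dir",P.mean(0)-Q.mean(0),"len")
print("handle top",onz(t,[c(138,270)],.231), onz(t,[c(115,232),c(180,243),c(165,312),c(95,290)],.231))
cs=lambda u,v:[355+u/5-.4,180+v/5-.4]
print("handle top scene",onz(s,[cs(167,95)],.231)," disk", onz(s,[cs(132,396)],.041))
print("fork end scene",onz(s,[cs(195,293),cs(268,275)],.165),"lip left",onz(s,[cs(100,172)],.171))
def blue(s): 
    h=cv2.cvtColor(s["pixels"],cv2.COLOR_BGR2HSV);return (h[...,0]>100)&(h[...,0]<130)&(h[...,1]>130)
m=blue(t);m[:,:360]=0;m[:,440:]=0
for b,st in blobs(m): print("blue",b,st[4],onz(t,[b],.019))
p=lambda u,v:[365+u/8-.44,190+v/8-.44]
for q in [(262,190),(425,328),(212,396)]: print("white",onz(t,[p(*q)],.024))
# pan rim ellipse in top: outer edge points
E_=[(300,38),(548,255),(300,543),(50,290),(115,135),(480,120)]
r=onz(t,[p(*q) for q in E_],.065)
A=np.c_[2*r[:,:2],np.ones(len(r))];x=np.linalg.lstsq(A,(r[:,:2]**2).sum(1),rcond=None)[0];print("rim",x[:2],np.sqrt(x[2]+x[:2]@x[:2]))
p2=lambda u,v:[215+u/7-.43,295+v/7-.43]
E2=[(345,57),(605,240),(340,438),(82,270),(140,130),(545,130),(215,415),(480,405)]
r=onz(s,[p2(*q) for q in E2],.065)
A=np.c_[2*r[:,:2],np.ones(len(r))];x=np.linalg.lstsq(A,(r[:,:2]**2).sum(1),rcond=None)[0];print("rim scene",x[:2],np.sqrt(x[2]+x[:2]@x[:2]))
m=blue(s);m[:,:220]=0;m[:,305:]=0;m[:310]=0;m[375:]=0
for b,st in blobs(m): print("blue s",b,st[4],onz(s,[b],.017))
for q in [(355,225),(220,372),(446,382)]: print("white s",onz(s,[p2(*q)],.024))
E
```

```text
fork end [[0.67   0.1628 0.165 ]
 [0.6517 0.124  0.165 ]] prong ends [[0.5725 0.2043 0.171 ]
 [0.5581 0.1725 0.171 ]]
slot dir [ 0.0956 -0.0451 -0.006 ] len
handle top [[0.5937 0.1751 0.231 ]] [[0.6061 0.181  0.231 ]
 [0.6005 0.1622 0.231 ]
 [0.58   0.1682 0.231 ]
 [0.589  0.1882 0.231 ]]
handle top scene [[0.5953 0.1778 0.231 ]]  disk [[0.5944 0.179  0.041 ]]
fork end scene [[0.6541 0.1296 0.165 ]
 [0.6718 0.1667 0.165 ]] lip left [[0.5616 0.1762 0.171 ]]
blue [411.619  216.0952] 42 [[ 0.5941 -0.2639  0.019 ]]
blue [386.7955 222.8864] 44 [[ 0.5826 -0.193   0.019 ]]
blue [401.3721 226.5581] 43 [[ 0.5678 -0.2314  0.019 ]]
blue [404.7111 241.8667] 45 [[ 0.524  -0.2342  0.019 ]]
white [[ 0.6052 -0.2249  0.024 ]]
white [[ 0.5504 -0.2733  0.024 ]]
white [[ 0.535  -0.1974  0.024 ]]
rim [ 0.559  -0.2269] 0.08463186840401195
rim scene [ 0.5674 -0.2303] 0.08296713340626675
blue s [250.2771 335.3855] 83 [[ 0.5257 -0.2344  0.017 ]]
blue s [281.1765 338.1647] 85 [[ 0.5843 -0.1923  0.017 ]]
blue s [264.2921 344.1461] 89 [[ 0.5691 -0.2315  0.017 ]]
blue s [262.2 354.1] 20 [[ 0.5871 -0.2555  0.017 ]]
white s [[ 0.5363 -0.196   0.024 ]]
white s [[ 0.5516 -0.2711  0.024 ]]
white s [[ 0.6077 -0.2252  0.024 ]]
```

```bash
python3 - <<'E'
from h import *
t=np.load("t0.npy",allow_pickle=True).item();s=np.load("s0.npy",allow_pickle=True).item()
c=np.array([.564,-.230]);a=np.linspace(0,2*np.pi,300)
ims=[]
for v,(x0,y0,k) in ((t,(360,185,5)),(s,(215,295,4))):
    im=cv2.resize(v["pixels"][y0:y0+80,x0:x0+100],None,fx=k,fy=k,interpolation=cv2.INTER_CUBIC)
    for R,z,col in((.085,.065,(0,0,255)),(.08,.065,(0,255,255)),(.07,.006,(0,255,0)),(.074,0,(255,0,255))):
        u=proj(v,np.c_[c[0]+R*np.cos(a),c[1]+R*np.sin(a),0*a+z]);u=((u-[x0,y0]+.5)*k-.5)
        for q in u: cv2.circle(im,tuple(np.round(q).astype(int)),0,col,-1)
    cv2.imwrite(f"pics/ov{k}.png",im)
E
```

```text
(no output)
```

View pics/ov5.png

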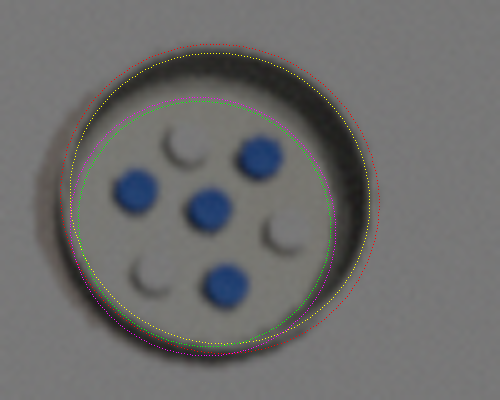

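View pics/ov4.png

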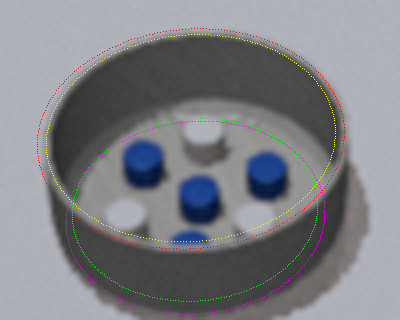

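```bash
cat >> h.py <<'E'
from scipy.spatial.transform import Rotation as R
def st():
    x=robot.get_state();M=R.from_quat(x["orientation"]).as_matrix()
    print("t",round(x["time"],2),"tcp",np.round(x["eef_pos"],4),"xax",np.round(M[:,0],3),"yaw_y deg",round(np.degrees(np.arctan2(M[1,1],M[0,1])),2),"F",np.round(x["force"],1),"w",round(x["grip_width"],4),"j",np.round(x["joints"],2));return x
E
python3 - <<'E'
from h import *
st()
E
```

```text
t 0.2 tcp [ 0.2811 -0.6134  0.2309] xax [-0.     0.001 -1.   ] yaw_y deg -65.38 F [-0.3 -0.8  0.8] w 0.0855 j [ 0.99  0.43  0.07  1.61 -0.03  1.11 -0.07]
```

```bash
python3 -m crank '[{"translation":[0.008,0.02,0.012],"twist":0.037},{"translation":[0.016,0.04,0.012],"twist":0.037},{"translation":[0.016,0.04,0.012],"twist":0.037},{"translation":[0.016,0.04,0.012],"twist":0.037},{"translation":[0.016,0.04,0.012],"twist":0.037},{"translation":[0.016,0.04,0.01],"twist":0.037},{"translation":[0.016,0.04,0],"twist":0.037},{"translation":[0.016,0.04,0],"twist":0.037},{"translation":[0.016,0.04,0],"twist":0.037},{"translation":[0.016,0.04,0],"twist":0.037}]' -1
python3 -m crank '[{"translation":[0.016,0.04,0],"twist":0.037},{"translation":[0.016,0.04,0],"twist":0.037},{"translation":[0.016,0.04,0],"twist":0.037},{"translation":[0.016,0.04,0],"twist":0.037},{"translation":[0.016,0.04,0],"twist":0.037},{"translation":[0.016,0.04,0],"twist":0.037},{"translation":[0.016,0.04,0],"twist":0.037},{"translation":[0.016,0.04,0],"twist":0.037},{"translation":[0.016,0.04,0],"twist":0.037},{"translation":[0.008,0.02,0],"twist":0.037}]'
python3 -c "
from h import *
st()"
```

```text
time: 1.2
eef_pos: [0.4335, -0.2319, 0.3014]
orientation: [0.651, 0.276, -0.651, 0.276]
force: [0.5, 0.2, 0.3]
grip_width: 0.0852
time: 2.2
eef_pos: [0.5855, 0.1502, 0.3011]
orientation: [0.589, 0.392, -0.588, 0.391]
force: [0.8, 0.2, 0.1]
grip_width: 0.0855
t 2.2 tcp [0.5855 0.1502 0.3011] xax [-0.     0.001 -1.   ] yaw_y deg -22.71 F [0.8 0.2 0.1] w 0.0855 j [ 0.07  0.3  -0.54  1.66  0.16  1.22 -0.89]
```

```bash
python3 -m crank '[{"translation":[0.003,0.01,0],"twist":0},{"translation":[0.003,0.01,0],"twist":0},{"translation":[0.003,0.007,0],"twist":0},{"translation":[0,0,-0.02],"twist":0},{"translation":[0,0,-0.02],"twist":0},{"translation":[0,0,-0.02],"twist":0},{"translation":[0,0,-0.02],"twist":0},{"translation":[0,0,-0.02],"twist":0},{"translation":[0,0,-0.014],"twist":0},{"translation":[0,0,0],"twist":0}]'
python3 - <<'E'
from h import *
st()
t=robot.snapshot("top");s=robot.snapshot("scene")
a=cv2.resize(t["pixels"][150:270,200:320],(400,400));b=cv2.resize(s["pixels"][150:300,330:480],(400,400))
cv2.imwrite("pics/grasp.png",np.hstack([a,b]))
E
```

```text
time: 3.2
eef_pos: [0.5935, 0.1722, 0.1857]
orientation: [-0.589, -0.39, 0.591, -0.39]
force: [-0.4, -0.7, -0.5]
grip_width: 0.0851
t 3.2 tcp [0.5935 0.1722 0.1857] xax [-0.002 -0.001 -1.   ] yaw_y deg -23.05 F [-0.4 -0.7 -0.5] w 0.0851 j [ 0.01  0.43 -0.52  1.75  0.24  1.03 -0.99]
```

View pics/grasp.png

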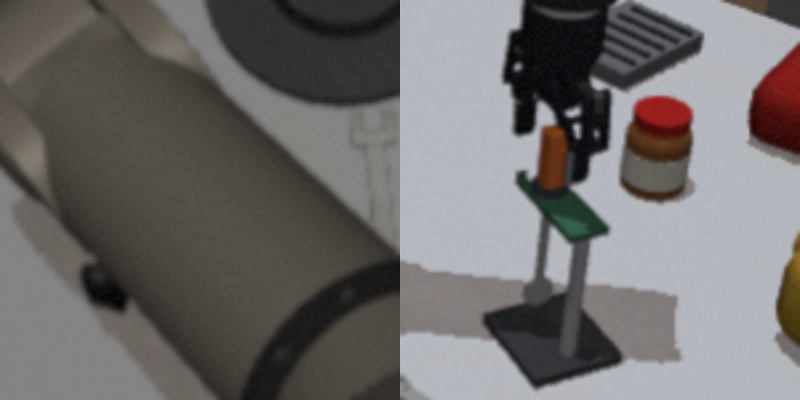

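The handle stands between the open fingers, at about (550,155) in the right half. I nudge +4 mm in y and close.

```bash
python3 -m crank '[{"translation":[0,0.004,0],"twist":0},{"translation":[0,0,0],"twist":0},{"translation":[0,0,0],"twist":0},{"translation":[0,0,0],"twist":0},{"translation":[0,0,0],"twist":0},{"translation":[0,0,0],"twist":0},{"translation":[0,0,0],"twist":0},{"translation":[0,0,0],"twist":0},{"translation":[0,0,0],"twist":0},{"translation":[0,0,0],"twist":0}]' 1 80
python3 - <<'E'
from h import *
st()
s=robot.snapshot("scene")
cv2.imwrite("pics/grasp2.png",cv2.resize(s["pixels"][180:290,350:430],None,fx=5,fy=5))
E
```

```text
time: 4.3
eef_pos: [0.5944, 0.1774, 0.1876]
orientation: [0.59, 0.39, -0.589, 0.39]
force: [-0.2, -1.4, 5.5]
grip_width: 0.0214
t 4.3 tcp [0.5944 0.1774 0.1876] xax [ 0.  0. -1.] yaw_y deg -22.99 F [-0.2 -1.4  5.5] w 0.0214 j [ 0.01  0.43 -0.52  1.75  0.24  1.03 -1.  ]
```

View pics/grasp2.png

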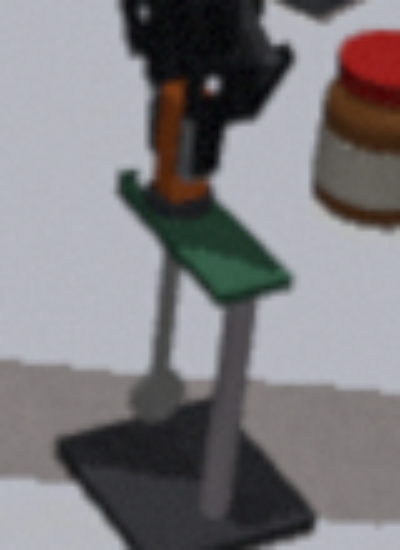

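Gripped squarely, opening 21.4 mm. The hung reference TCP is (0.5944, 0.1774, 0.1876). Now lift over the lips and draw out.

```bash
python3 -m crank '[{"translation":[0,0,0.006],"twist":0},{"translation":[0,0,0.006],"twist":0},{"translation":[0,0,0.004],"twist":0},{"translation":[0,0,0],"twist":0},{"translation":[-0.009,0.0043,0],"twist":0},{"translation":[-0.0135,0.0064,0],"twist":0},{"translation":[-0.0135,0.0064,0],"twist":0},{"translation":[-0.0135,0.0064,0],"twist":0},{"translation":[-0.0135,0.0064,0],"twist":0},{"translation":[-0.009,0.0043,0],"twist":0}]'
python3 - <<'E'
from h import *
st()
s=robot.snapshot("scene")
cv2.imwrite("pics/out.png",cv2.resize(s["pixels"][170:290,330:450],None,fx=5,fy=5))
E
```

```text
time: 5.35
eef_pos: [0.5206, 0.2126, 0.2035]
orientation: [0.589, 0.391, -0.589, 0.391]
force: [0.2, 0.4, -0.3]
grip_width: 0.021
t 5.35 tcp [0.5206 0.2126 0.2035] xax [ 0. -0. -1.] yaw_y deg -22.91 F [ 0.2  0.4 -0.3] w 0.021 j [-0.03  0.32 -0.57  1.86  0.2   1.01 -1.08]
```

View pics/out.png

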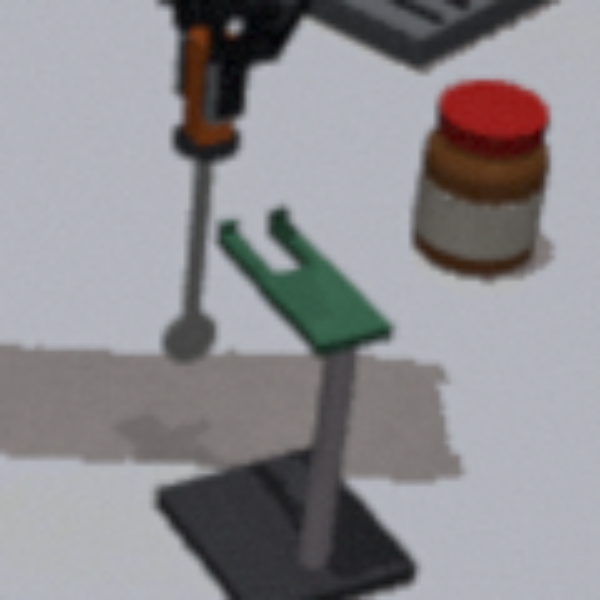

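The spoon came out vertical, with collar and blade clear of the prongs at (228,232) and (280,215) in the crop. Next, the blade offset relative to the TCP.

```bash
python3 - <<'E'
from h import *
x=st();s=np.load("s0.npy",allow_pickle=True).item();t=np.load("t0.npy",allow_pickle=True).item()
f=lambda u,v:[330+u/5-.4,170+v/5-.4]
print("blade",onz(s,[f(189,336)],.2035-.1626+.016),"collar",onz(s,[f(206,140)],.2035-.0226))
L=onz(s,[f(228,228),f(279,213)],.171);print("lips outer",L,L.mean(0))
print("slot end",onz(s,[f(290,271)],.165))
print("can top",onz(t,[[490,187]],.13),onz(s,[[195,386]],.13))
E
```

```text
t 5.4 tcp [0.5198 0.2132 0.2036] xax [-0.  0. -1.] yaw_y deg -22.86 F [-1.6  1.6 -1.2] w 0.0207 j [-0.03  0.32 -0.57  1.86  0.2   1.01 -1.08]
blade [[0.5191525  0.21600424 0.0569    ]] collar [[0.51551086 0.22008148 0.1809    ]]
lips outer [[0.56604061 0.17274504 0.171     ]
 [0.5769248  0.20216334 0.171     ]] [0.5714827  0.18745419 0.171     ]
slot end [[0.6072879  0.17030474 0.165     ]]
can top [[ 0.62090923 -0.45531575  0.13      ]] [[ 0.62876202 -0.46102296  0.13      ]]
```

```bash
python3 -m crank '[{"translation":[0,0,0.012],"twist":0},{"translation":[0,-0.01,0.02],"twist":0},{"translation":[0,-0.025,0.02],"twist":0},{"translation":[-0.001,-0.035,0.008],"twist":0},{"translation":[-0.001,-0.04,0],"twist":0},{"translation":[-0.001,-0.04,0],"twist":0},{"translation":[-0.001,-0.04,0],"twist":0},{"translation":[-0.001,-0.04,0],"twist":0},{"translation":[-0.001,-0.04,0],"twist":0},{"translation":[-0.001,-0.04,0],"twist":0}]'
python3 -m crank '[{"translation":[-0.001,-0.04,0],"twist":0},{"translation":[-0.001,-0.035,0],"twist":0},{"translation":[0,-0.025,0],"twist":0},{"translation":[0,-0.01,0],"twist":0},{"translation":[0,0,0],"twist":0},{"translation":[0,0,0],"twist":0},{"translation":[0,0,0],"twist":0},{"translation":[0,0,0],"twist":0},{"translation":[0,0,0],"twist":0},{"translation":[0,0,0],"twist":0}]'
python3 - <<'E'
from h import *
x=st();s=robot.snapshot("scene")
cv2.imwrite("pics/over.png",cv2.resize(s["pixels"][250:390,200:340],None,fx=4,fy=4))
E
```

```text
time: 6.4
eef_pos: [0.5155, -0.1007, 0.2644]
orientation: [0.59, 0.39, -0.589, 0.39]
force: [0.1, 0.6, -0.7]
grip_width: 0.0209
time: 7.4
eef_pos: [0.5133, -0.208, 0.2634]
orientation: [0.589, 0.391, -0.589, 0.391]
force: [0.6, 0.5, -2.0]
grip_width: 0.0211
t 7.4 tcp [ 0.5133 -0.208   0.2634] xax [ 0.  0. -1.] yaw_y deg -22.95 F [ 0.6  0.5 -2. ] w 0.0211 j [ 0.54  0.22 -0.32  1.83  0.08  1.11 -0.2 ]
```

View pics/over.png

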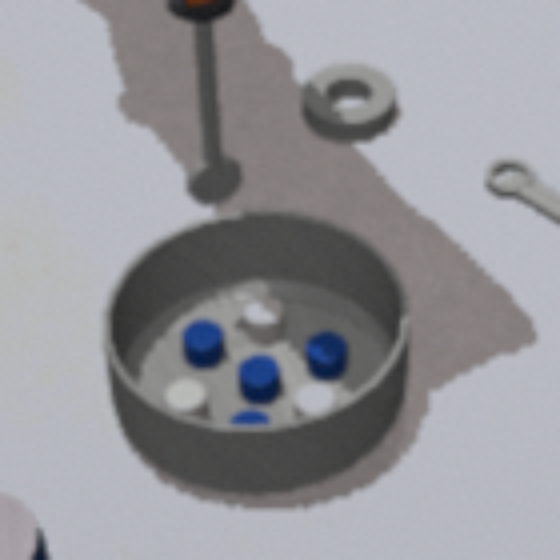

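The spoon is over the pan's near side, blade at (213,180) in the crop and beads unmoved. I confirm the blade's xy before lowering.

```bash
python3 - <<'E'
from h import *
s=np.load("s0.npy",allow_pickle=True).item()
print(onz(s,[[200+213/4-.4,250+180/4-.4]],.117), proj(s,[[.5133,-.208,.117]]))
E
python3 -m crank '[{"translation":[-0.001,0.001,-0.008],"twist":0},{"translation":[0,0,-0.012],"twist":0},{"translation":[0,0,-0.012],"twist":0},{"translation":[0,0,-0.012],"twist":0},{"translation":[0,0,-0.012],"twist":0},{"translation":[0,0,-0.012],"twist":0},{"translation":[0,0,-0.010],"twist":0},{"translation":[0,0,-0.006],"twist":0},{"translation":[0,0,0],"twist":0},{"translation":[0,0,0],"twist":0}]'
python3 - <<'E'
from h import *
x=st();s=robot.snapshot("scene")
cv2.imwrite("pics/in.png",cv2.resize(s["pixels"][250:390,200:340],None,fx=4,fy=4))
E
```

```text
[[ 0.51242651 -0.20696605  0.117     ]] [[252.78044829 295.00471697]]
time: 8.45
eef_pos: [0.5124, -0.2074, 0.1795]
orientation: [0.59, 0.39, -0.589, 0.39]
force: [-0.0, 0.3, -1.4]
grip_width: 0.0214
t 8.45 tcp [ 0.5124 -0.2074  0.1795] xax [ 0.  0. -1.] yaw_y deg -22.98 F [-0.   0.3 -1.4] w 0.0214 j [ 0.53  0.3  -0.32  1.92  0.11  0.94 -0.24]
```

View pics/in.png

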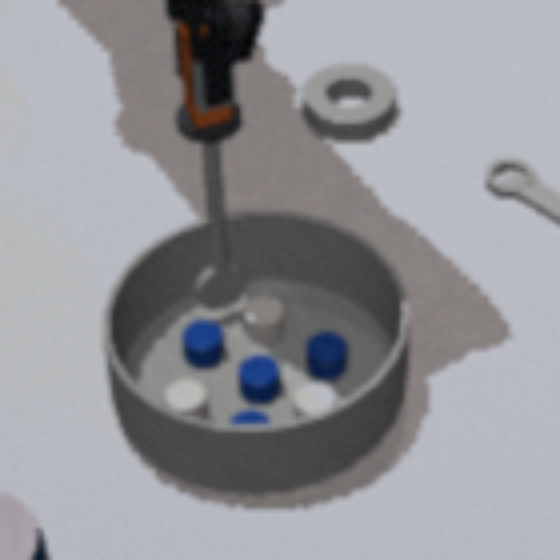

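```bash
cat > circ.py <<'E'
import sys,numpy as np
# cx+current pos, a0, step deg, radii list
def plan(cur,angs,rads,C=(.5655,-.230)):
    p=np.array(cur)
    for a,r in zip(angs,rads):
        q=np.array(C)+r*np.array([np.cos(np.radians(a)),np.sin(np.radians(a))])
        d=np.round(q-p,3);p=p+d;print(a,r,d)
E
python3 -c "
from circ import *
plan((.5124,-.2074),[157]+list(range(175,175+18*19,18)),[.058]+[.052,.047]+[.044]*17)"
```

```text
157 0.058 [-0.  0.]
175 0.052 [ 0.001 -0.018]
193 0.047 [ 0.006 -0.015]
211 0.044 [ 0.008 -0.012]
229 0.044 [ 0.009 -0.011]
247 0.044 [ 0.012 -0.007]
265 0.044 [ 0.013 -0.003]
283 0.044 [0.014 0.001]
301 0.044 [0.013 0.005]
319 0.044 [0.01  0.009]
337 0.044 [0.008 0.011]
355 0.044 [0.003 0.014]
373 0.044 [-0.001  0.013]
391 0.044 [-0.005  0.013]
409 0.044 [-0.009  0.011]
427 0.044 [-0.012  0.007]
445 0.044 [-0.013  0.003]
463 0.044 [-0.014 -0.001]
481 0.044 [-0.013 -0.005]
499 0.044 [-0.01  -0.009]
```

```bash
python3 -m crank '[{"translation":[0,0,-0.007],"twist":0},{"translation":[0.001,-0.018,0],"twist":0},{"translation":[0.006,-0.015,0],"twist":0},{"translation":[0.008,-0.012,0],"twist":0},{"translation":[0.009,-0.011,0],"twist":0},{"translation":[0.012,-0.007,0],"twist":0},{"translation":[0.013,-0.003,0],"twist":0},{"translation":[0.014,0.001,0],"twist":0},{"translation":[0.013,0.005,0],"twist":0},{"translation":[0.010,0.009,0],"twist":0}]'
python3 -m crank '[{"translation":[0.008,0.011,0],"twist":0},{"translation":[0.003,0.014,0],"twist":0},{"translation":[-0.001,0.013,0],"twist":0},{"translation":[-0.005,0.013,0],"twist":0},{"translation":[-0.009,0.011,0],"twist":0},{"translation":[-0.012,0.007,0],"twist":0},{"translation":[-0.013,0.003,0],"twist":0},{"translation":[-0.014,-0.001,0],"twist":0},{"translation":[-0.013,-0.005,0],"twist":0},{"translation":[-0.010,-0.009,0],"twist":0}]'
python3 - <<'E'
from h import *
x=st();s=robot.snapshot("scene");t=robot.snapshot("top")
cv2.imwrite("pics/l1.png",np.hstack([cv2.resize(s["pixels"][290:380,210:310],(400,360)),cv2.resize(t["pixels"][180:270,350:450],(400,360))]))
E
```

```text
time: 9.5
eef_pos: [0.5961, -0.2576, 0.1709]
orientation: [-0.588, -0.392, 0.592, -0.388]
force: [-22.4, 2.5, 5.6]
grip_width: 0.0211
time: 10.5
eef_pos: [0.5328, -0.2025, 0.1737]
orientation: [0.591, 0.389, -0.589, 0.392]
force: [2.7, -3.4, 2.1]
grip_width: 0.0211
t 10.5 tcp [ 0.5328 -0.2025  0.1737] xax [ 0.004 -0.002 -1.   ] yaw_y deg -22.99 F [ 2.7 -3.4  2.1] w 0.0211 j [ 0.5   0.33 -0.31  1.89  0.12  0.93 -0.26]
```

View pics/l1.png

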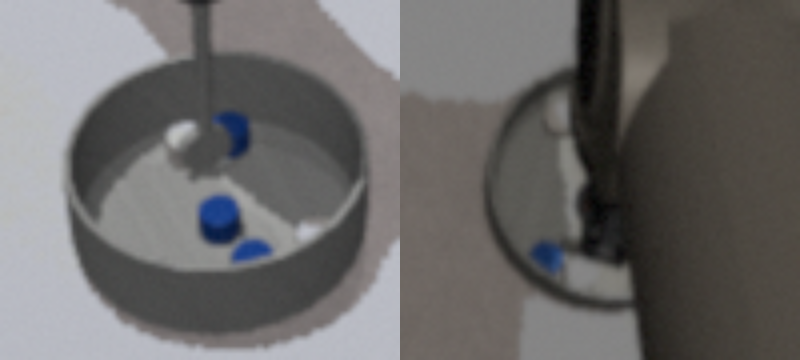

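Five beads are visible and have been carried round; the other two are hidden behind the near wall or blade. A transient 22 N shows a bead got wedged against the wall, so I continue at a smaller radius so a bead fits outside the blade, then go through the middle.

```bash
python3 -c "
from circ import *
plan((.5328,-.2025),list(range(158,158+20*18,18))+[518,518,518,518,518,518],[.038]+[.034]*19+[.024,.012,0,-.012,-.024,-.032])"
```

```text
158 0.038 [-0.003 -0.013]
176 0.034 [ 0.002 -0.012]
194 0.034 [ 0.001 -0.011]
212 0.034 [ 0.004 -0.01 ]
230 0.034 [ 0.007 -0.008]
248 0.034 [ 0.009 -0.005]
266 0.034 [ 0.01  -0.002]
284 0.034 [0.011 0.001]
302 0.034 [0.01  0.004]
320 0.034 [0.008 0.007]
338 0.034 [0.005 0.009]
356 0.034 [0.003 0.01 ]
374 0.034 [-0.001  0.011]
392 0.034 [-0.004  0.01 ]
410 0.034 [-0.007  0.008]
428 0.034 [-0.01   0.005]
446 0.034 [-0.01   0.002]
464 0.034 [-0.011 -0.001]
482 0.034 [-0.009 -0.004]
500 0.034 [-0.008 -0.007]
518 0.024 [ 0.003 -0.013]
518 0.012 [ 0.012 -0.004]
518 0 [ 0.011 -0.004]
518 -0.012 [ 0.011 -0.005]
518 -0.024 [ 0.011 -0.004]
518 -0.032 [ 0.007 -0.003]
```

```bash
python3 -m crank '[{"translation":[-0.003,-0.013,0],"twist":0},{"translation":[0.002,-0.012,0],"twist":0},{"translation":[0.001,-0.011,0],"twist":0},{"translation":[0.004,-0.010,0],"twist":0},{"translation":[0.007,-0.008,0],"twist":0},{"translation":[0.009,-0.005,0],"twist":0},{"translation":[0.010,-0.002,0],"twist":0},{"translation":[0.011,0.001,0],"twist":0},{"translation":[0.010,0.004,0],"twist":0},{"translation":[0.008,0.007,0],"twist":0}]'
python3 -m crank '[{"translation":[0.005,0.009,0],"twist":0},{"translation":[0.003,0.010,0],"twist":0},{"translation":[-0.001,0.011,0],"twist":0},{"translation":[-0.004,0.010,0],"twist":0},{"translation":[-0.007,0.008,0],"twist":0},{"translation":[-0.010,0.005,0],"twist":0},{"translation":[-0.010,0.002,0],"twist":0},{"translation":[-0.011,-0.001,0],"twist":0},{"translation":[-0.009,-0.004,0],"twist":0},{"translation":[-0.008,-0.007,0],"twist":0}]'
python3 -m crank '[{"translation":[0.003,-0.013,0],"twist":0},{"translation":[0.012,-0.004,0],"twist":0},{"translation":[0.011,-0.004,0],"twist":0},{"translation":[0.011,-0.005,0],"twist":0},{"translation":[0.011,-0.004,0],"twist":0},{"translation":[0.007,-0.003,0],"twist":0},{"translation":[-0.006,0.003,0],"twist":0},{"translation":[-0.011,0.004,0],"twist":0},{"translation":[-0.011,0.005,0],"twist":0},{"translation":[-0.011,0.004,0],"twist":0}]'
python3 - <<'E'
from h import *
x=st();s=robot.snapshot("scene");t=robot.snapshot("top")
cv2.imwrite("pics/l2.png",np.hstack([cv2.resize(s["pixels"][250:380,210:310],(400,520)),cv2.resize(t["pixels"][180:270,350:450],(400,520))]))
E
```

```text
time: 11.6
eef_pos: [0.5923, -0.2495, 0.1721]
orientation: [0.59, 0.391, -0.589, 0.39]
force: [-1.5, 1.3, -1.5]
grip_width: 0.0209
time: 12.6
eef_pos: [0.5383, -0.208, 0.1725]
orientation: [-0.59, -0.39, 0.59, -0.39]
force: [-0.1, -0.6, -1.3]
grip_width: 0.0209
time: 13.6
eef_pos: [0.5537, -0.2237, 0.1725]
orientation: [-0.589, -0.39, 0.59, -0.39]
force: [0.8, -0.5, -1.1]
grip_width: 0.021
t 13.6 tcp [ 0.5537 -0.2237  0.1725] xax [-0. -0. -1.] yaw_y deg -22.97 F [ 0.8 -0.5 -1.1] w 0.021 j [ 0.51  0.38 -0.29  1.83  0.13  0.96 -0.24]
```

View pics/l2.png

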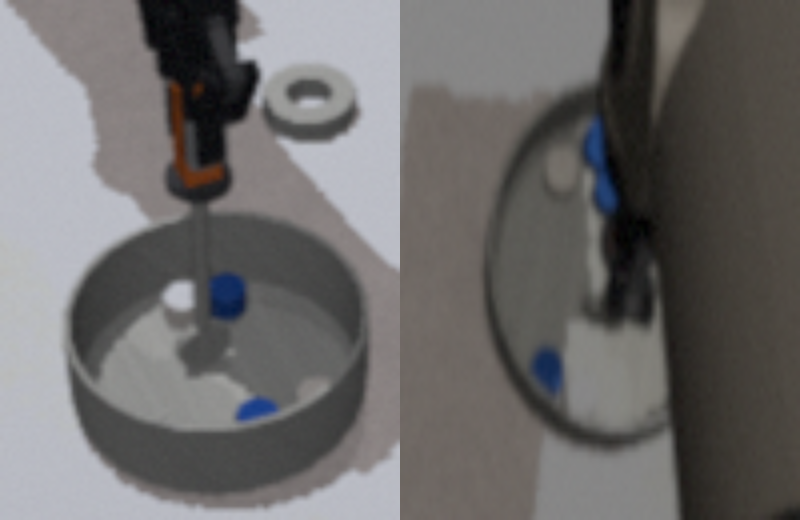

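```bash
python3 -m crank '[{"translation":[0,0,0.01],"twist":0},{"translation":[0,0,0.02],"twist":0},{"translation":[0,0,0.02],"twist":0},{"translation":[0,0,0.02],"twist":0},{"translation":[0,0.01,0.02],"twist":0},{"translation":[0,0.03,0],"twist":0},{"translation":[0,0.04,0],"twist":0},{"translation":[0,0.04,0],"twist":0},{"translation":[0,0.04,0],"twist":0},{"translation":[0,0.03,0],"twist":0}]'
python3 - <<'E'
from h import *
x=st();s=robot.snapshot("scene");t=robot.snapshot("top")
np.save("t1.npy",t,allow_pickle=True);np.save("s1.npy",s,allow_pickle=True)
cv2.imwrite("pics/l3.png",np.hstack([cv2.resize(s["pixels"][290:380,210:310],(400,360),interpolation=2),cv2.resize(t["pixels"][180:270,350:450],(400,360),interpolation=2)]))
E
```

```text
time: 14.7
eef_pos: [0.5555, -0.0317, 0.2635]
orientation: [0.59, 0.391, -0.589, 0.391]
force: [-0.1, 0.3, -1.0]
grip_width: 0.0208
t 14.7 tcp [ 0.5555 -0.0317  0.2635] xax [ 0.001  0.    -1.   ] yaw_y deg -22.89 F [-0.1  0.3 -1. ] w 0.0208 j [ 0.29  0.23 -0.41  1.82  0.1   1.11 -0.55]
```

View pics/l3.png

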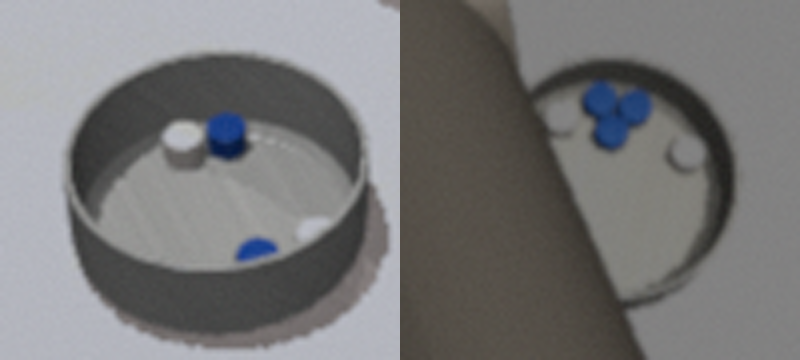

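Now all seven are seen between the two views. Top shows three blues in a cluster at the far wall, with whites at left and right; scene shows one blue and one white at the near (robot) side.

```bash
python3 - <<'E'
from h import *
t=np.load("t1.npy",allow_pickle=True).item();s=np.load("s1.npy",allow_pickle=True).item()
np.set_printoptions(precision=4,suppress=True)
B0=np.array([[.594,-.2639],[.5832,-.1927],[.5683,-.2315],[.525,-.2343]]);W0=np.array([[.606,-.225],[.551,-.2725],[.5357,-.1967]])
def rep(n,p,S): print(n,p,"to starts mm",np.round(np.linalg.norm(S-p,axis=1)*1e3))
for u,v in[(600,97),(633,106),(610,131)]: rep("B",onz(t,[[350+(u-400)/4,180+v/4]],.019)[0][:2],B0)
for u,v in[(565,116),(687,152)]: rep("W",onz(t,[[350+(u-400)/4,180+v/4]],.022)[0][:2],W0)
rep("B s",onz(s,[[210+227/4,290+135/4]],.017)[0][:2],B0)
rep("W s",onz(s,[[210+183/4,290+146/4]],.015)[0][:2],W0)
rep("W s2",onz(s,[[210+318/4,290+226/4]],.024)[0][:2],W0)
E
```

```text
B [ 0.6314 -0.2369] to starts mm [ 46.  65.  63. 106.]
B [ 0.6224 -0.2588] to starts mm [ 29.  77.  61. 100.]
B [ 0.6064 -0.2403] to starts mm [27. 53. 39. 82.]
W [ 0.6198 -0.2103] to starts mm [20. 93. 85.]
W [ 0.5848 -0.2903] to starts mm [ 69.  38. 106.]
B s [ 0.5267 -0.1822] to starts mm [106.  58.  65.  52.]
W s [ 0.5127 -0.2047] to starts mm [96. 78. 24.]
W s2 [ 0.6206 -0.2025] to starts mm [27. 99. 85.]
```

All blues are clearly at least 27 mm from every blue start. Two whites, at (0.620,-0.206) and (0.513,-0.205), are only marginal. I do another round with the blade kept radial (twisting along) to carry the whole ring on.

```bash
python3 -m crank '[{"translation":[-0.001,-0.02,0],"twist":0},{"translation":[-0.001,-0.035,0],"twist":0},{"translation":[-0.001,-0.04,0],"twist":0},{"translation":[-0.002,-0.04,0],"twist":0},{"translation":[-0.002,-0.04,0],"twist":0},{"translation":[-0.002,-0.038,0],"twist":0},{"translation":[-0.001,-0.022,0],"twist":0},{"translation":[0,-0.009,0],"twist":0},{"translation":[0,0,0],"twist":0},{"translation":[0,0,0],"twist":0}]'
python3 -c "
from h import *
st()
from circ import *
plan((.546,-.276),[247+8*i for i in range(1,21)],[.05]*20)"
```

```text
time: 15.8
eef_pos: [0.5456, -0.2774, 0.2626]
orientation: [0.59, 0.391, -0.589, 0.391]
force: [-0.8, 0.8, -1.6]
grip_width: 0.0212
t 15.8 tcp [ 0.5456 -0.2774  0.2626] xax [ 0.  0. -1.] yaw_y deg -22.93 F [-0.8  0.8 -1.6] w 0.0212 j [ 0.58  0.31 -0.27  1.7   0.09  1.14 -0.11]
255 0.05 [ 0.007 -0.002]
263 0.05 [ 0.006 -0.002]
271 0.05 [0.007 0.   ]
279 0.05 [0.007 0.001]
287 0.05 [0.007 0.001]
295 0.05 [0.007 0.003]
303 0.05 [0.006 0.003]
311 0.05 [0.005 0.004]
319 0.05 [0.005 0.005]
327 0.05 [0.004 0.006]
335 0.05 [0.004 0.006]
343 0.05 [0.002 0.006]
351 0.05 [0.002 0.007]
359 0.05 [0.    0.007]
367 0.05 [0.    0.007]
375 0.05 [-0.001  0.007]
383 0.05 [-0.002  0.007]
391 0.05 [-0.004  0.006]
399 0.05 [-0.004  0.005]
407 0.05 [-0.004  0.006]
```

```bash
python3 -m crank '[{"translation":[0.001,0.001,-0.008],"twist":0},{"translation":[0,0,-0.014],"twist":0},{"translation":[0,0,-0.014],"twist":0},{"translation":[0,0,-0.014],"twist":0},{"translation":[0,0,-0.014],"twist":0},{"translation":[0,0,-0.012],"twist":0},{"translation":[0,0,-0.009],"twist":0},{"translation":[0,0,-0.005],"twist":0},{"translation":[0,0,0],"twist":0},{"translation":[0.007,-0.002,0],"twist":0.14}]'
python3 -m crank '[{"translation":[0.006,-0.002,0],"twist":0.14},{"translation":[0.007,0,0],"twist":0.14},{"translation":[0.007,0.001,0],"twist":0.14},{"translation":[0.007,0.001,0],"twist":0.14},{"translation":[0.007,0.003,0],"twist":0.14},{"translation":[0.006,0.003,0],"twist":0.14},{"translation":[0.005,0.004,0],"twist":0.14},{"translation":[0.005,0.005,0],"twist":0.14},{"translation":[0.004,0.006,0],"twist":0.14},{"translation":[0.004,0.006,0],"twist":0.14}]'
python3 - <<'E'
from h import *
x=st();s=robot.snapshot("scene");t=robot.snapshot("top")
cv2.imwrite("pics/l4.png",np.hstack([cv2.resize(s["pixels"][290:380,210:310],(400,360),interpolation=2),cv2.resize(t["pixels"][180:270,350:450],(400,360),interpolation=2)]))
E
```

```text
time: 16.8
eef_pos: [0.553, -0.2794, 0.1727]
orientation: [-0.561, -0.431, 0.561, -0.431]
force: [0.5, -0.2, -1.6]
grip_width: 0.0209
time: 17.8
eef_pos: [0.6101, -0.2533, 0.1728]
orientation: [0.149, 0.692, -0.151, 0.69]
force: [-5.0, 1.3, 0.2]
grip_width: 0.0213
t 17.8 tcp [ 0.6101 -0.2533  0.1728] xax [-0.002 -0.001 -1.   ] yaw_y deg 65.51 F [-5.   1.3  0.2] w 0.0213 j [ 0.72  0.52 -0.58  1.66  0.32  1.06  1.18]
```

View pics/l4.png

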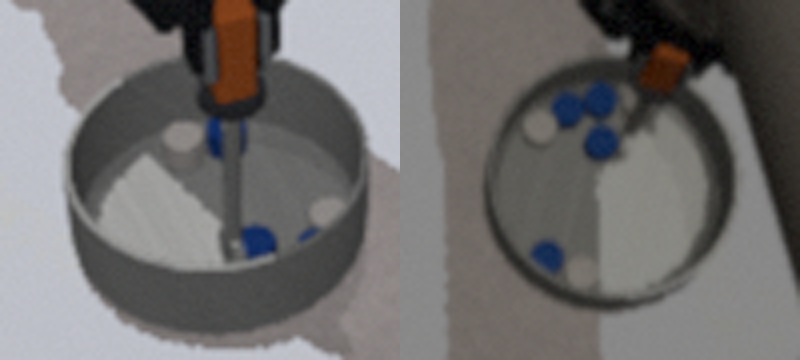

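The radial sweep works: the beads travel ahead of the blade, with three blues, a white at (540,125) and one at the blade (625,95) in the right half. I continue.

```bash
python3 -m crank '[{"translation":[0.002,0.006,0],"twist":0.14},{"translation":[0.001,0.007,0],"twist":0.14},{"translation":[0,0.007,0],"twist":0.14},{"translation":[0,0.007,0],"twist":0.14},{"translation":[-0.001,0.007,0],"twist":0.14},{"translation":[-0.002,0.007,0],"twist":0.14},{"translation":[-0.004,0.006,0],"twist":0.14},{"translation":[-0.004,0.005,0],"twist":0.13},{"translation":[-0.004,0.006,0],"twist":0.05},{"translation":[-0.004,0.004,0],"twist":0}]'
python3 - <<'E'
from h import *
x=st();s=robot.snapshot("scene");t=robot.snapshot("top")
cv2.imwrite("pics/l5.png",np.hstack([cv2.resize(s["pixels"][290:380,210:310],(400,360),interpolation=2),cv2.resize(t["pixels"][180:270,350:450],(400,360),interpolation=2)]))
E
```

```text
time: 18.9
eef_pos: [0.5953, -0.1909, 0.1727]
orientation: [-0.251, 0.661, 0.25, 0.661]
force: [0.3, -3.7, 1.5]
grip_width: 0.0211
t 18.9 tcp [ 0.5953 -0.1909  0.1727] xax [ 0.001 -0.001 -1.   ] yaw_y deg 131.53 F [ 0.3 -3.7  1.5] w 0.0211 j [ 0.84  0.54 -0.86  1.74  0.46  1.08  2.12]
```

View pics/l5.png

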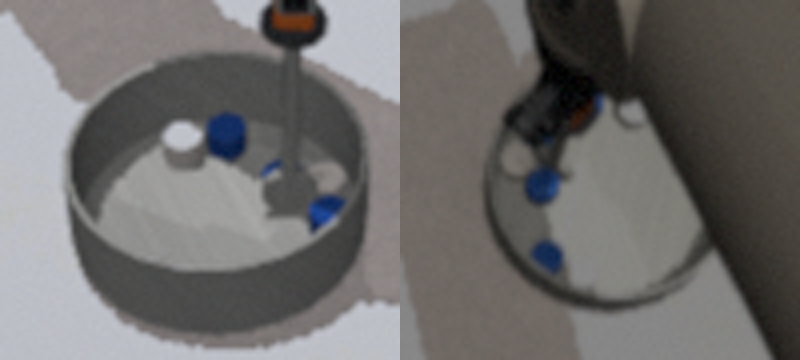

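One white, at (183,147) in the scene half, has hardly moved. I lift out, rewind the wrist, and look from clear.

```bash
python3 -m crank '[{"translation":[0.001,-0.001,0.012],"twist":0},{"translation":[0,0,0.02],"twist":0},{"translation":[0,0,0.02],"twist":0},{"translation":[0,0,0.02],"twist":0},{"translation":[0,0.01,0.018],"twist":-0.14},{"translation":[-0.005,0.03,0],"twist":-0.14},{"translation":[-0.005,0.04,0],"twist":-0.14},{"translation":[-0.005,0.04,0],"twist":-0.14},{"translation":[-0.005,0.04,0],"twist":-0.14},{"translation":[-0.005,0.03,0],"twist":-0.14}]'
python3 - <<'E'
from h import *
x=st();s=robot.snapshot("scene");t=robot.snapshot("top")
np.save("t2.npy",t,allow_pickle=True);np.save("s2.npy",s,allow_pickle=True)
cv2.imwrite("pics/l6.png",np.hstack([cv2.resize(s["pixels"][290:380,210:310],(400,360),interpolation=2),cv2.resize(t["pixels"][180:270,350:450],(400,360),interpolation=2)]))
E
```

```text
time: 20.0
eef_pos: [0.5712, 0.0017, 0.2636]
orientation: [0.042, 0.705, -0.041, 0.706]
force: [0.6, 0.0, -0.5]
grip_width: 0.0213
t 20.0 tcp [0.5712 0.0017 0.2636] xax [ 0.001  0.001 -1.   ] yaw_y deg 83.26 F [ 0.6  0.  -0.5] w 0.0213 j [ 0.55  0.32 -0.81  1.77  0.25  1.16  1.11]
```

View pics/l6.png

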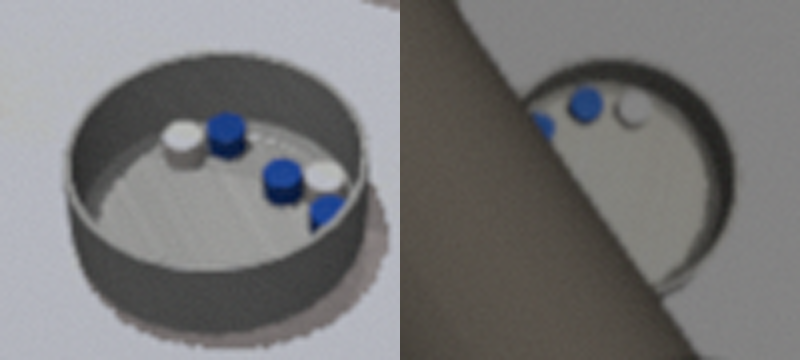

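```bash
cat >> h.py <<'E'
B0=np.array([[.594,-.2639],[.5832,-.1927],[.5683,-.2315],[.525,-.2343]]);W0=np.array([[.606,-.225],[.551,-.2725],[.5357,-.1967]])
C=np.array([.5655,-.23])
def rep(n,s,uv,z):
    p=onz(s,[uv],z)[0][:2];S=B0 if n[0]=="B" else W0;d=p-C
    print(n,np.round(p,4),"r %.0f ang %.0f"%(1e3*np.hypot(*d),np.degrees(np.arctan2(d[1],d[0]))),"to starts",np.round(np.linalg.norm(S-p,axis=1)*1e3))
E
python3 - <<'E'
from h import *
t=np.load("t2.npy",allow_pickle=True).item();s=np.load("s2.npy",allow_pickle=True).item()
S=lambda u,v:[210+u/4-.4,290+v/4-.4];T=lambda u,v:[350+(u-400)/4-.4,180+v/4-.4]
rep("Wc",s,S(182,135),.024);rep("Bs",s,S(227,125),.024);rep("B",s,S(283,170),.024);rep("W",s,S(326,174),.024);rep("B",s,S(330,206),.024)
rep("B t",t,T(585,104),.02);rep("W t",t,T(634,107),.021);rep("B t(edge)",t,T(545,127),.02)
E
```

```text
Wc [ 0.5108 -0.2045] r 60 ang 155 to starts [97. 79. 26.]
Bs [ 0.5243 -0.1808] r 64 ang 130 to starts [108.  60.  67.  53.]
B [ 0.5742 -0.1846] r 46 ang 79 to starts [82. 12. 47. 70.]
W [ 0.5947 -0.1701] r 67 ang 64 to starts [ 56. 111.  65.]
B [ 0.6136 -0.1867] r 65 ang 42 to starts [ 80.  31.  64. 101.]
B t [ 0.6286 -0.2247] r 63 ang 5 to starts [ 52.  56.  61. 104.]
W t [ 0.6224 -0.258 ] r 63 ang -26 to starts [ 37.  73. 106.]
B t(edge) [ 0.6153 -0.1948] r 61 ang 35 to starts [72. 32. 60. 99.]
```

Only two problems remain: one blue at 79° sits 12 mm from a blue start, and white Wc has only about 26 mm. I push that blue outward and CCW from the free middle, then nudge the pair at 130–155° along the wall.

```bash
python3 -m crank '[{"translation":[0.001,-0.015,0],"twist":0.07},{"translation":[0.001,-0.03,0],"twist":0.07},{"translation":[0.001,-0.04,0],"twist":0.07},{"translation":[0.001,-0.04,0],"twist":0.07},{"translation":[0.001,-0.04,0],"twist":0.07},{"translation":[0.001,-0.03,0],"twist":0.07},{"translation":[0.001,-0.016,0],"twist":0.07},{"translation":[0,-0.006,0],"twist":0.07},{"translation":[0,0,0],"twist":0},{"translation":[0,0,0],"twist":0}]'
python3 -c "
from h import *
st()"
```

```text
time: 21.1
eef_pos: [0.5784, -0.2183, 0.2627]
orientation: [-0.156, 0.689, 0.156, 0.69]
force: [-1.1, 0.4, -1.1]
grip_width: 0.0214
t 21.1 tcp [ 0.5784 -0.2183  0.2627] xax [ 0.001  0.    -1.   ] yaw_y deg 115.54 F [-1.1  0.4 -1.1] w 0.0214 j [ 0.89  0.42 -0.83  1.66  0.33  1.2   2.  ]
```

```bash
python3 -m crank '[{"translation":[0,0,-0.008],"twist":0},{"translation":[0,0,-0.014],"twist":0},{"translation":[0,0,-0.014],"twist":0},{"translation":[0,0,-0.014],"twist":0},{"translation":[0,0,-0.014],"twist":0},{"translation":[0,0,-0.012],"twist":0},{"translation":[0,0,-0.009],"twist":0},{"translation":[0,0,-0.005],"twist":0},{"translation":[0,0,0],"twist":0},{"translation":[-0.001,0.003,0],"twist":0}]'
python3 -m crank '[{"translation":[-0.003,0.007,0],"twist":0},{"translation":[-0.003,0.007,0],"twist":0},{"translation":[-0.003,0.007,0],"twist":0},{"translation":[-0.003,0.006,0],"twist":0},{"translation":[-0.002,0.004,0],"twist":0},{"translation":[0,0,0],"twist":0},{"translation":[0.003,-0.006,0],"twist":0},{"translation":[0.002,-0.004,0],"twist":0},{"translation":[0,0,0.01],"twist":0},{"translation":[0,0,0.02],"twist":0}]'
python3 - <<'E'
from h import *
x=st();s=robot.snapshot("scene")
cv2.imwrite("pics/l7.png",cv2.resize(s["pixels"][280:380,210:310],(500,500),interpolation=2))
E
```

```text
time: 22.1
eef_pos: [0.5775, -0.2157, 0.1726]
orientation: [-0.157, 0.689, 0.157, 0.69]
force: [0.5, -0.1, -1.5]
grip_width: 0.0212
time: 23.1
eef_pos: [0.5676, -0.1946, 0.2018]
orientation: [-0.156, 0.69, 0.158, 0.689]
force: [-0.6, 1.2, -1.2]
grip_width: 0.0211
t 23.1 tcp [ 0.5676 -0.1946  0.2018] xax [-0.002  0.001 -1.   ] yaw_y deg 115.65 F [-0.6  1.2 -1.2] w 0.0211 j [ 0.86  0.45 -0.82  1.77  0.37  1.09  1.93]
```

View pics/l7.png

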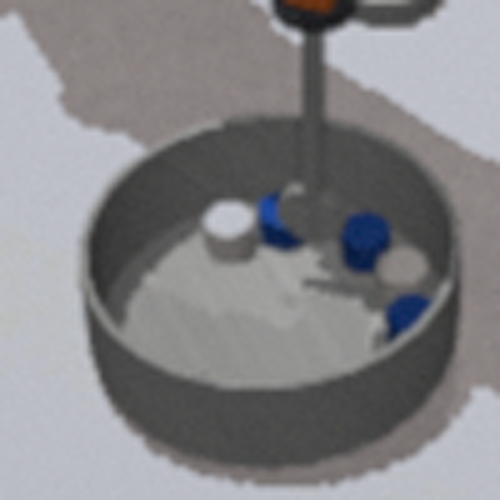

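```bash
python3 - <<'E'
from h import *
s=np.load("s0.npy",allow_pickle=True).item();f=lambda u,v:[210+u/5-.4,280+v/5-.4]
rep("B",s,f(365,226),.024);rep("W",s,f(404,266),.024);rep("B",s,f(412,312),.024);rep("Wc",s,f(230,219),.024)
E
```

```text
B [ 0.5616 -0.1642] r 66 ang 93 to starts [105.  36.  68.  79.]
W [ 0.5928 -0.1705] r 65 ang 65 to starts [ 56. 110.  63.]
B [ 0.6153 -0.1888] r 65 ang 40 to starts [ 78.  32.  64. 101.]
Wc [ 0.5118 -0.2039] r 60 ang 154 to starts [97. 79. 25.]
```

```bash
python3 -c "
from circ import *
plan((.548,-.187),[118,124,130,136,141],[.047,.048,.049,.049,.049])"
python3 -m crank '[{"translation":[0,0,0.005],"twist":-0.145},{"translation":[-0.004,0.001,0.005],"twist":-0.145},{"translation":[-0.005,0.002,0],"twist":-0.145},{"translation":[-0.005,0.002,0],"twist":-0.145},{"translation":[-0.005,0.002,0],"twist":-0.145},{"translation":[0,0,0],"twist":-0.145},{"translation":[0,0,0],"twist":-0.145},{"translation":[0,0,0],"twist":-0.145},{"translation":[0,0,0],"twist":-0.145},{"translation":[0,0,0],"twist":-0.145}]'
python3 -c "
from h import *
st()"
```

```text
118 0.047 [-0.005 -0.002]
124 0.048 [-0.004 -0.001]
130 0.049 [-0.005 -0.002]
136 0.049 [-0.004 -0.004]
141 0.049 [-0.003 -0.003]
time: 24.15
eef_pos: [0.5495, -0.1874, 0.2129]
orientation: [0.342, 0.619, -0.341, 0.619]
force: [-1.2, -0.2, -0.7]
grip_width: 0.0213
t 24.15 tcp [ 0.5495 -0.1874  0.2129] xax [ 0.001  0.    -1.   ] yaw_y deg 32.25 F [-1.2 -0.2 -0.7] w 0.0213 j [ 0.66  0.34 -0.55  1.81  0.2   1.04  0.6 ]
```

```bash
python3 -m crank '[{"translation":[-0.001,0,0],"twist":-0.14},{"translation":[0,0,0],"twist":-0.14},{"translation":[0,0,-0.01],"twist":0},{"translation":[0,0,-0.014],"twist":0},{"translation":[0,0,-0.01],"twist":0},{"translation":[0,0,-0.006],"twist":0},{"translation":[0,0,0],"twist":0},{"translation":[-0.005,-0.002,0],"twist":0.1},{"translation":[-0.004,-0.001,0],"twist":0.1},{"translation":[-0.005,-0.002,0],"twist":0.1}]'
python3 -m crank '[{"translation":[-0.004,-0.004,0],"twist":0.1},{"translation":[-0.003,-0.003,0],"twist":0.1},{"translation":[-0.003,-0.004,0],"twist":0.1},{"translation":[0,0,0],"twist":0},{"translation":[0.004,0.003,0],"twist":0},{"translation":[0.002,-0.002,0],"twist":0},{"translation":[0,0,0.012],"twist":0},{"translation":[0,0,0.02],"twist":0},{"translation":[0,0,0.03],"twist":0},{"translation":[0,0,0.03],"twist":0}]'
python3 - <<'E'
from h import *
x=st();s=robot.snapshot("scene")
cv2.imwrite("pics/l8.png",cv2.resize(s["pixels"][280:380,210:310],(500,500),interpolation=2))
E
```

```text
time: 25.15
eef_pos: [0.5351, -0.1923, 0.1729]
orientation: [0.332, 0.624, -0.331, 0.625]
force: [3.8, 1.7, -0.2]
grip_width: 0.0214
time: 26.15
eef_pos: [0.53, -0.2022, 0.2659]
orientation: [0.236, 0.667, -0.236, 0.666]
force: [-0.4, 0.3, -1.5]
grip_width: 0.0211
t 26.15 tcp [ 0.53   -0.2022  0.2659] xax [-0.001  0.    -1.   ] yaw_y deg 50.93 F [-0.4  0.3 -1.5] w 0.0211 j [ 0.78  0.28 -0.63  1.78  0.18  1.14  0.98]
```

View pics/l8.png

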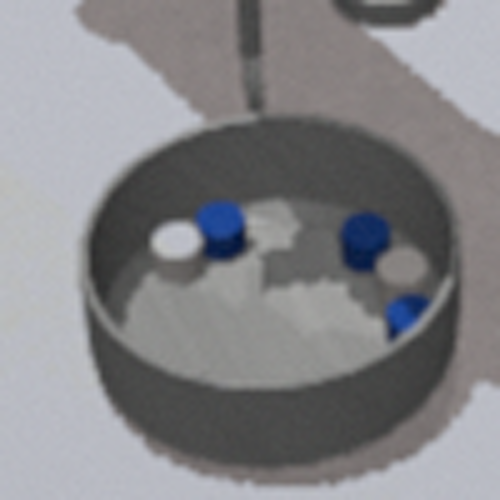

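The pair at (178,240) and (222,220) has moved along. I carry the spoon back toward the hanger and check the pan from there.

```bash
python3 -m crank '[{"translation":[-0.001,0.015,0],"twist":-0.129},{"translation":[-0.001,0.03,0],"twist":-0.129},{"translation":[-0.001,0.04,0],"twist":-0.129},{"translation":[-0.001,0.04,0],"twist":-0.129},{"translation":[-0.001,0.04,0],"twist":-0.129},{"translation":[-0.001,0.04,0],"twist":-0.129},{"translation":[-0.001,0.04,0],"twist":-0.129},{"translation":[-0.001,0.04,0],"twist":-0.129},{"translation":[-0.001,0.04,0],"twist":-0.129},{"translation":[0,0.035,0],"twist":-0.129}]'
python3 -m crank '[{"translation":[0,0.03,0],"twist":0},{"translation":[0,0.018,0],"twist":0},{"translation":[0,0.006,0],"twist":0},{"translation":[0,0,-0.01],"twist":0},{"translation":[0,0,-0.02],"twist":0},{"translation":[0,0,-0.02],"twist":0},{"translation":[0,0,-0.01],"twist":0},{"translation":[0,0,0],"twist":0},{"translation":[0,0,0],"twist":0},{"translation":[0,0,0],"twist":0}]'
python3 - <<'E'
from h import *
x=st();s=robot.snapshot("scene");t=robot.snapshot("top")
np.save("t3.npy",t,allow_pickle=True);np.save("s3.npy",s,allow_pickle=True)
cv2.imwrite("pics/l9.png",np.hstack([cv2.resize(s["pixels"][290:380,210:310],(400,360),interpolation=2),cv2.resize(t["pixels"][180:270,350:450],(400,360),interpolation=2)]))
cv2.imwrite("pics/hh.png",cv2.resize(s["pixels"][170:290,330:450],None,fx=5,fy=5))
E
```

```text
time: 27.2
eef_pos: [0.5208, 0.1598, 0.2651]
orientation: [0.591, 0.389, -0.59, 0.389]
force: [0.1, 0.0, -1.0]
grip_width: 0.0211
time: 28.2
eef_pos: [0.5217, 0.2116, 0.2052]
orientation: [0.59, 0.39, -0.589, 0.39]
force: [-0.7, 0.6, -0.6]
grip_width: 0.021
t 28.2 tcp [0.5217 0.2116 0.2052] xax [ 0.001  0.    -1.   ] yaw_y deg -23.0 F [-0.7  0.6 -0.6] w 0.021 j [ 0.04  0.34 -0.66  1.86  0.24  1.03 -1.12]
```

View pics/l9.png

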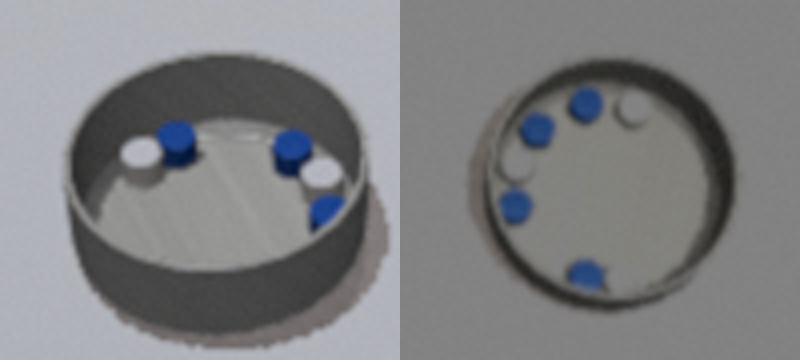

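View pics/hh.png

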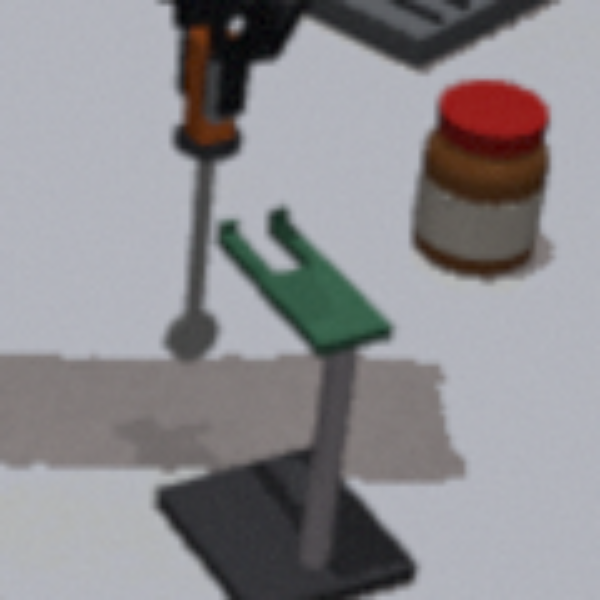

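Before re-hanging I verify bead displacements in both views. The spoon looks identical in the grip to the earlier picture.

```bash
python3 - <<'E'
from h import *
t=np.load("t3.npy",allow_pickle=True).item();s=np.load("s3.npy",allow_pickle=True).item()
S=lambda u,v:[210+u/4-.4,290+v/4-.4];T=lambda u,v:[350+(u-400)/4-.4,180+v/4-.4]
for n,u,v in[("Wc",141,148),("B",177,133),("B",293,142),("W",322,170),("B",331,206)]: rep(n+" s",s,S(u,v),.024)
m=cv2.cvtColor(t["pixels"],cv2.COLOR_BGR2HSV);m=(m[...,0]>100)&(m[...,0]<130)&(m[...,1]>130);m[:,:360]=0;m[:,440:]=0
for b,q in blobs(m): rep("B t",t,b,.019)
rep("W t",t,T(634,107),.021);rep("W t",t,T(518,164),.022)
E
```

```text
Wc s [ 0.5011 -0.2281] r 64 ang 178 to starts [105.  67.  47.]
B s [ 0.5075 -0.2054] r 63 ang 157 to starts [104.  77.  66.  34.]
B s [ 0.5627 -0.1645] r 66 ang 92 to starts [104.  35.  67.  79.]
W s [ 0.5908 -0.1693] r 66 ang 67 to starts [ 58. 111.  62.]
B s [ 0.614  -0.1863] r 65 ang 42 to starts [ 80.  31.  64. 101.]
B t [ 0.6284 -0.2252] r 63 ang 4 to starts [ 52.  56.  60. 104.]
B t [ 0.6145 -0.1894] r 64 ang 40 to starts [ 77.  31.  62. 100.]
B t [ 0.5622 -0.167 ] r 63 ang 93 to starts [102.  33.  65.  77.]
B t [ 0.5093 -0.2084] r 60 ang 159 to starts [101.  76.  63.  30.]
W t [ 0.6224 -0.258 ] r 63 ang -26 to starts [ 37.  73. 106.]
W t [ 0.5907 -0.1723] r 63 ang 66 to starts [ 55. 108.  60.]
```

Every bead is at least 30 mm from any same-colour start. Now re-hang: slide in above the lips and lower.

```bash
python3 -m crank '[{"translation":[0.007,-0.003,0],"twist":0},{"translation":[0.013,-0.006,0],"twist":0},{"translation":[0.014,-0.007,0],"twist":0},{"translation":[0.014,-0.007,0],"twist":0},{"translation":[0.013,-0.006,0],"twist":0},{"translation":[0.008,-0.004,0],"twist":0},{"translation":[0.0035,-0.001,0],"twist":0},{"translation":[0,0,0],"twist":0},{"translation":[0,0,-0.004],"twist":0},{"translation":[0,0,-0.004],"twist":0}]'
python3 - <<'E'
from h import *
x=st();s=robot.snapshot("scene")
cv2.imwrite("pics/h2.png",cv2.resize(s["pixels"][170:290,330:450],None,fx=5,fy=5))
E
```

```text
time: 29.3
eef_pos: [0.5933, 0.178, 0.1961]
orientation: [0.589, 0.391, -0.589, 0.391]
force: [0.6, -0.1, -1.8]
grip_width: 0.021
t 29.3 tcp [0.5933 0.178  0.1961] xax [ 0.  0. -1.] yaw_y deg -22.93 F [ 0.6 -0.1 -1.8] w 0.021 j [ 0.08  0.43 -0.62  1.74  0.28  1.06 -1.04]
```

View pics/h2.png

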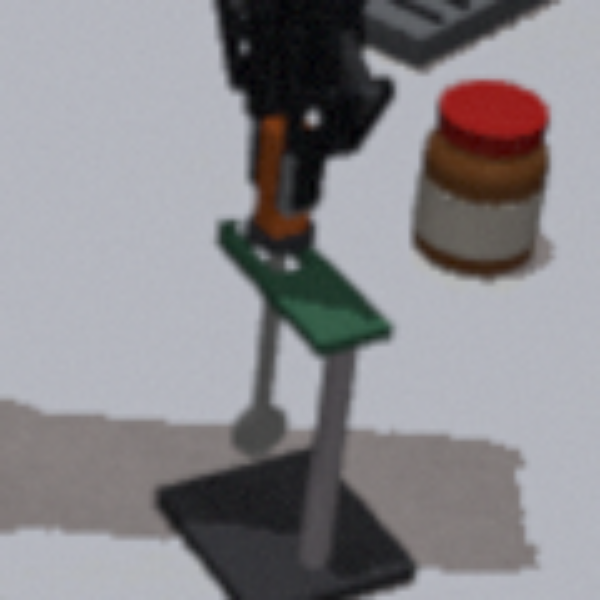

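The rod is in the slot and the collar hovers about 8 mm above the fork at (280,240). I lower it the rest of the way.

```bash
python3 -m crank '[{"translation":[0.001,0,-0.003],"twist":0},{"translation":[0,0,-0.003],"twist":0},{"translation":[0,0,-0.002],"twist":0},{"translation":[0,0,-0.001],"twist":0},{"translation":[0,0,0],"twist":0},{"translation":[0,0,0],"twist":0},{"translation":[0,0,0],"twist":0},{"translation":[0,0,0],"twist":0},{"translation":[0,0,0],"twist":0},{"translation":[0,0,0],"twist":0}]'
python3 -c "
from h import *
st()"
```

```text
time: 30.35
eef_pos: [0.5947, 0.1777, 0.1882]
orientation: [0.59, 0.39, -0.589, 0.391]
force: [-5.9, -0.8, 11.2]
grip_width: 0.021
t 30.35 tcp [0.5947 0.1777 0.1882] xax [ 0. -0. -1.] yaw_y deg -22.98 F [-5.9 -0.8 11.2] w 0.021 j [ 0.08  0.44 -0.61  1.74  0.29  1.04 -1.04]
```

Seated, with 11 N contact. Release.

```bash
python3 -m crank '[{"translation":[0,0,0.0005],"twist":0},{"translation":[0,0,0],"twist":0},{"translation":[0,0,0],"twist":0},{"translation":[0,0,0],"twist":0},{"translation":[0,0,0],"twist":0},{"translation":[0,0,0],"twist":0},{"translation":[0,0,0],"twist":0},{"translation":[0,0,0],"twist":0},{"translation":[0,0,0],"twist":0},{"translation":[0,0,0],"twist":0}]' -1
python3 - <<'E'
from h import *
x=st();s=robot.snapshot("scene")
cv2.imwrite("pics/h3.png",cv2.resize(s["pixels"][170:290,330:450],None,fx=5,fy=5))
E
```

```text
time: 31.35
eef_pos: [0.5947, 0.1776, 0.1878]
orientation: [0.59, 0.39, -0.59, 0.39]
force: [-0.4, 0.1, -0.3]
grip_width: 0.0855
t 31.35 tcp [0.5947 0.1776 0.1878] xax [-0.  0. -1.] yaw_y deg -22.98 F [-0.4  0.1 -0.3] w 0.0855 j [ 0.08  0.45 -0.61  1.74  0.29  1.04 -1.04]
```

View pics/h3.png

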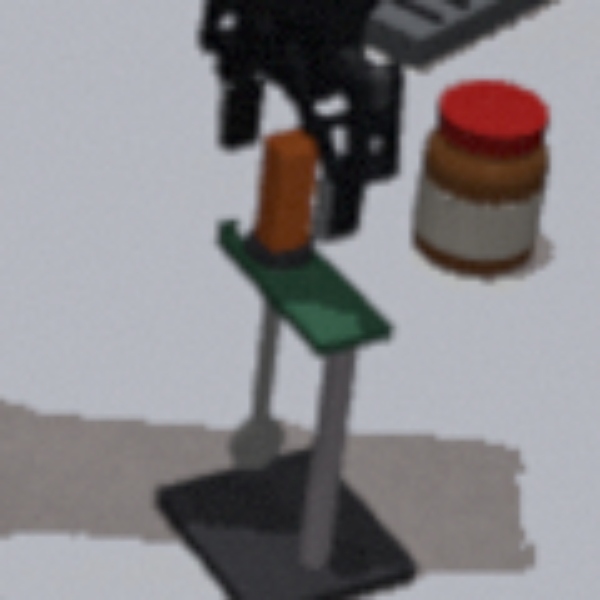

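The spoon hangs upright, collar on the fork at (280,245), fingers open on both sides. Retreat straight up and a little aside, then check.

```bash
python3 -m crank '[{"translation":[0,0,0.008],"twist":0},{"translation":[0,0,0.015],"twist":0},{"translation":[0,0,0.02],"twist":0},{"translation":[0,0,0.025],"twist":0},{"translation":[0,0,0.025],"twist":0},{"translation":[0,0,0.025],"twist":0},{"translation":[0,0,0.02],"twist":0},{"translation":[-0.02,0.01,0.01],"twist":0},{"translation":[-0.03,0.02,0],"twist":0},{"translation":[-0.03,0.02,0],"twist":0}]'
python3 -m crank '[{"translation":[-0.02,0.02,0],"twist":0},{"translation":[-0.01,0.01,0],"twist":0},{"translation":[0,0,0],"twist":0},{"translation":[0,0,0],"twist":0},{"translation":[0,0,0],"twist":0},{"translation":[0,0,0],"twist":0},{"translation":[0,0,0],"twist":0},{"translation":[0,0,0],"twist":0},{"translation":[0,0,0],"twist":0},{"translation":[0,0,0],"twist":0}]'
python3 - <<'E'
from h import *
x=st();s=robot.snapshot("scene");t=robot.snapshot("top")
cv2.imwrite("pics/fs.png",s["pixels"]);cv2.imwrite("pics/ft.png",t["pixels"])
cv2.imwrite("pics/fc.png",np.hstack([cv2.resize(s["pixels"][180:290,345:455],(390,390)),cv2.resize(t["pixels"][180:270,355:445],(390,390))]))
E
```

```text
time: 32.4
eef_pos: [0.5139, 0.2283, 0.3375]
orientation: [0.59, 0.39, -0.589, 0.39]
force: [0.1, 1.2, -0.6]
grip_width: 0.0855
time: 33.4
eef_pos: [0.4848, 0.2576, 0.3358]
orientation: [-0.59, -0.39, 0.59, -0.39]
force: [1.1, -0.1, -0.4]
grip_width: 0.0853
t 33.4 tcp [0.4848 0.2576 0.3358] xax [-0.  0. -1.] yaw_y deg -22.98 F [ 1.1 -0.1 -0.4] w 0.0853 j [ 0.02  0.2  -0.72  1.72  0.14  1.27 -1.13]
```

View pics/fs.png

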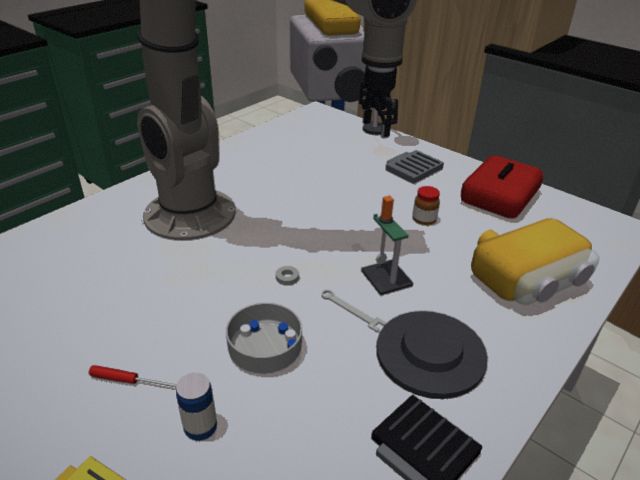

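View pics/fc.png

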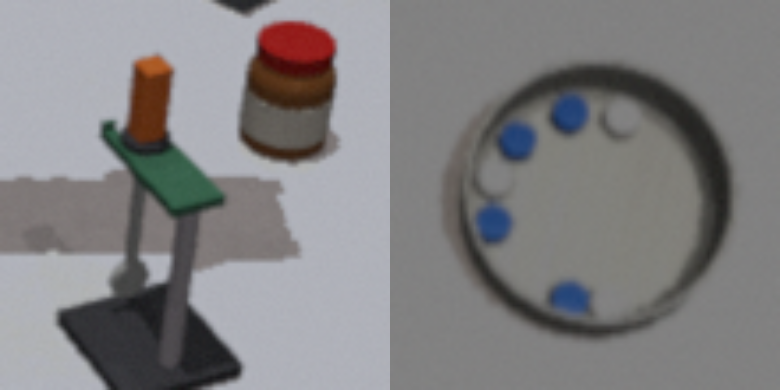

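The spoon hangs upright in the fork, all seven beads are in the pan (the near white one shows in the scene view at (245,328)), and the bystanders are where they were. I hand in.

```bash
python3 -c "
from plant import robot
print(robot.hand_in())"
```

```text
the job is handed in; nothing more can be done
None
```

I stirred the beads with the spoon and hung it back upright in the fork. I handed the job in at about 33.5 s.

**What I did:** I made two round loops and a pass through the middle and back. After that came a sweep with the blade kept radial and two short pushes to move the last beads far enough.

**Last checks:**
- **Beads:** the last measurement, taken just before re-hanging, put every bead at least 30 mm from every same-colour starting position, so identical beads can't be confused. The two views agreed to about 4 mm.
- **In the pan:** all seven are in the pan. The white bead nearest the robot was clear only in the scene view, because it is too faint in the top view.
- **Spoon:** the final picture shows the collar on the fork and the spoon upright, with the gripper open and well clear.
- **Other things on the bench:** they look unmoved, judged by eye from the scene pictures rather than measured.

**What went less than smoothly:**
- A bead wedged against the pan wall in the first loop, with a wrist force of about 22 N in that reading. I used a smaller radius for the next loop.
- My first estimates of the pan centre from the two cameras differed by about 8 mm. I settled it using the bead positions and an overlay.

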